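# Seat the filter drawer and hold the photometer shutter at the mark

## Robot

A 6-joint arm with a two-finger parallel gripper is mounted at the origin on a cart in front of the work surface, level with it; the furniture and walls round the work are solid. World frame = base frame: x ahead of the robot, y to its left, z up, the work surface at z = 0. Lengths are in m, angles in rad, forces in N, time in s.
With the tool pointing down it reaches from about 0.35 to 0.85 m from the base axis. Payload 8.1 kg.
Tool frame: the origin (TCP) lies on the mounting face of the last link; the fingertips stand 186 mm ahead of it and the grasp point (between the pads) lies 167 mm ahead of it; z points along the fingers, y is the line along which they close (so a half turn about z gives the same grasp; the last joint's range is limited). The gripper opens to 93 mm and grips with 3 to 60 N. Pads are 15 mm wide; open, the fingers measure 128 mm over their backs; the gripper's body (75 mm by 188 mm) begins 65 mm behind the grasp point.
Start: joints at [-1.247, 0.13, 1.488, -0, 1.523, -0.085], TCP at [0.239, -0.551, 0.405] pointing down, gripper open.
Joint ranges: [-2.96, 2.96], [-0.89, 2.26], [0.02, 2.5], [-1.34, 4.48], [0, 2.73], [-2.66, 2.66]. Speed limits (rad/s): [2.39, 2.39, 2.79, 3.14, 3.14, 3.14].

## Interface

Orientations are given as a rotation vector (axis times angle).
In Python, from plant import * gives the robot as it stands. The module is installed in compiled form; this text tells all that it offers.
- The arm moves only by the tool arm_command, never from a script. Its argument "increments" is a list of rows, each a list of 6 numbers: the shift along the tool's x, y, z in units of 0.2 m (1.0 is 0.2 m), then the turn, a rotation vector about the tool's x, y, z in units of pi rad (1.0 is pi rad). A call has exactly 5 rows; each row is the pose to reach, as a shift and turn from the pose commanded when the call began, along the tool's axes at that moment, turning the shorter way round; what a row does not reach only later rows make up. A row lasts 1/8 s, in which the tool goes at most 62.5 mm and 10.7 degrees, less where a joint would pass 70% of its speed; a pose out of reach is approached as far as the arm can. A call with a number of a shift or a turn outside -1 to 1 is refused whole. A call with a gripper value outside its range is refused whole. "fingers" is the closure, from -1 (fully open) to 1 (shut), set as the call begins (left out, the last holds). The fingers move at their own pace and stop on an object; "force" is the grip in N (left out, the last holds). Time passes only in rows, so rows that repeat a pose let the fingers close, or fill a call up. It gives the time, the measured TCP pose, the force, the opening and the grip force at its end, in the units of the state.
- read_state(): the state, without advancing time (a new reading comes with each control period).
- read_camera(name): name is "scene" or "side" or "wrist"; returns a dict with "image" (480x640x3 uint8, red, green, blue), "fx", "fy", "cx", "cy" (pixels), "T" (4x4, takes a point from camera to world coordinates). Camera axes: x right, y down, z forward; pixel columns grow to the right and rows downward; lengths in m; the calibration is good to about 2 mm. A picture is of the moment at which its call begins. There is no depth.
- close_job(): hands the job in; it is judged then, once.
The state is a dict: "t": time; "q": joint angles; "dq": joint speeds; "joint_torque": joint torques, N m; "tool_pos": TCP position; "orientation": TCP orientation; "force": force on the tool from outside, world axes, zero at the start; "wrist_torque": the same for the moment, N m; "opening": finger opening in m; "gripper_force": force on a finger pad.
Only numpy, scipy, OpenCV 4.12 (cv2) and the standard library are available. Lean on these libraries where they do the work, as an engineer would, in place of code of your own. Each camera call takes 0.05 s, during which the arm holds its last target. There are 200 camera calls.

## Task

Set the filter photometer for a reading: first push its open blue filter drawer fully home, then grip the orange tab, pull the spring-return shutter slide out until its white pointer stands level with the red band, and keep it there. Finish while still holding the tab with the pointer within the width of the band: do not let go. Leave everything else on the bench where it stands.

Things in the scene. Friction and masses are not known exactly. Their poses are not given: they have to be found in the camera images.
- photometer: the filter photometer, fixed to the bench: a white housing 200 mm wide, 115 mm deep and 88 mm high (a flat black detector cap on its top at the left rises to 102 mm). Origin on the bench under the middle of the housing's front face; x points into the housing (away from the robot), y to the housing's left, z up. In front of its right half an aluminium apron plate, 12 mm high, reaches 135 mm out from the front face (y -98 to -6 mm)
- drawer_front (a point): centre of the flat outer face of the blue filter drawer's front panel (80 mm wide, 54 mm high, 46 mm above the bench, middle of the panel 48 mm left of the housing's middle); moves with the drawer. The panel is 12 mm thick and stays 12 mm proud of the housing when home; nothing protrudes from it, nothing lies below it but the bench
- drawer (a joint): how far the filter drawer is out, m: 0 fully home against its stop, 0.075 fully out; grows towards the robot (photometer -x). It starts part-way out. No spring: it slides with about 2.5 N friction and stays where it is left
- shutter (a joint): how far the shutter slide is pulled out, m: 0 shut (rest), 0.075 fully out; it moves along photometer -x. A spring draws it back: 3.6 N at 0 rising to 8.1 N at 0.05; let go, it springs shut
- tab (a point): centre of the gripping height of the orange upright pull tab on the shutter slide; moves with it. The tab is 12 mm thick (photometer y), 26 mm deep (x) and free from 29 to 83 mm above the bench; this point is 62 mm above the bench. At rest the tab's middle is 42 mm in front of the housing and 46 mm right of its middle. Below it a black carriage 38 x 25 mm, top 29 mm above the bench
- pointer (a point): tip of the white pointer that sticks out to the right (photometer -y) from the shutter's carriage, level with the tab's middle, 22 mm above the bench; moves with the shutter
- red_band (a point): centre of the top of the red index band, a red block 10 mm wide along the pull (photometer x), 22 mm long (y) and 7 mm high, fixed on the black scale to the right of the slide, somewhere 25 to 50 mm nearer the robot than the pointer at rest; its axes are those of the photometer
- cap_1: bystander: black screw cap, 56 mm across, 19 mm high, open side up; origin under its middle
- cap_2: bystander: black screw cap, 54 mm across, 18 mm high; origin under its middle
- stopper_1: bystander: red rubber stopper, 23 mm across, 24 mm high; origin under its middle
- marker: bystander: black marker pen, 132 mm long, 12 mm thick, lying; origin under its middle
- bottle_powder: bystander: clear glass bottle without cap, 76 mm across, 128 mm high; origin under its middle
- bottle_clear_2: bystander: clear glass bottle with a cork-coloured cap, 60 mm across, 116 mm high; origin under its middle

How it is judged:
On the way:
1. the filter drawer is fully home (within 3 mm of its stop) while the shutter is still shut (value of joint drawer below 0.003 m and value of joint shutter below 0.01 m), for 0.2 s.
At the end, for the whole second after the job is handed in: The drawer is within 3 mm of its stop; the pointer stands within the 10 mm width of the red band (at most 5 mm from its middle line along the pull), at rest (under 10 mm/s), with the fingers pressing on the shutter slide with more than 1.5 N (value of joint drawer below 0.003 m and x of pointer in the frame of red_band between -0.005 and 0.005 m and velocity of joint shutter between -0.01 and 0.01 m/s and contact force between the fingers and shutter above 1.5 N); the arm keeps its last pose, push and grip.
It fails at once if the shutter is pulled out more than 15 mm while the drawer is not home (more than 6 mm out) (value of joint shutter above 0.015 m and value of joint drawer above 0.006 m).
It fails at once if a bystander is moved by more than 30 mm (distance of any of cap_1, cap_2, stopper_1, marker, bottle_powder, bottle_clear_2 from where it was at the start of the episode above 0.03 m).
It also fails if it takes over 40 s, if anything falls off the work surface, if the arm or the gripper's body presses on something with over 40 N, if the wrist force passes 120 N, or if a joint passes its speed limit or range.

## Working session

There is one attempt and no reset: what is moved stays moved. The work goes in short steps, Python scripts to look and compute and a tool call to move; the robot and the scene stay as the last step left them, time stands still between calls to the robot, and variables do not carry over. Pictures are saved under pics/ and viewed, at most 10 in all, crops included, and the job is handed in when it is done.

Besides the shell and the picture viewer there is one more tool, called after "Call:" as name(argument=value, ...), one argument or row to a line, values as JSON. arm_command: Moves the arm, as the interface text tells. Shifts and turns lie within -1 to 1; 1 stands for 0.2 m of shift or pi rad of turn. Its arguments: {"type":"object","properties":{"increments":{"type":"array","items":{"type":"array","items":{"type":"number","minimum":-1,"maximum":1}}},"fingers":{"type":"number"},"force":{"type":"number"}},"required":["increments"]}

```bash
mkdir -p pics
cat > h.py <<'E'
from plant import *
import numpy as np, cv2
from scipy.spatial.transform import Rotation as R
def shot(n,f):
    c=read_camera(n); cv2.imwrite('pics/'+f,c['image'][:,:,::-1]); np.savez('pics/'+f+'.npz',**c); return c
def ray(c,u,v):
    T=c['T']; return T[:3,3],T[:3,:3]@np.array([(u-c['cx'])/c['fx'],(v-c['cy'])/c['fy'],1])
def onz(c,u,v,z):
    o,d=ray(c,u,v); return o+d*(z-o[2])/d[2]
def proj(c,p):
    q=np.linalg.inv(c['T'])@np.append(p,1); return c['fx']*q[0]/q[2]+c['cx'],c['fy']*q[1]/q[2]+c['cy']
E
python3 - <<'E'
from h import *
np.set_printoptions(precision=3,suppress=True)
for n in('scene','side'):
    c=shot(n,n+'0.png'); print(n,c['T'],c['fx'])
print(read_state())
E
```

```text
scene [[-0.797 -0.46   0.391  0.114]
 [-0.603  0.607 -0.517  0.733]
 [ 0.001 -0.648 -0.761  0.831]
 [ 0.     0.     0.     1.   ]] 505.1249566731964
side [[-0.969 -0.133  0.207  0.31 ]
 [-0.245  0.584 -0.774  0.94 ]
 [-0.018 -0.801 -0.599  0.656]
 [ 0.     0.     0.     1.   ]] 534.59282659438
{'t': 0.1, 'q': array([-1.247,  0.131,  1.489, -0.   ,  1.523, -0.085]), 'dq': array([ 0.001, -0.003, -0.003, -0.003, -0.001, -0.   ]), 'joint_torque': array([  0.002, -56.134, -49.31 ,   0.077,   0.029,  -0.   ]), 'tool_pos': array([ 0.238, -0.55 ,  0.404]), 'orientation': array([-3.075, -0.637,  0.   ]), 'force': array([-0.071, -0.069,  0.374]), 'wrist_torque': array([-0.03 ,  0.017, -0.004]), 'gripper_force': 0.0, 'opening': 0.09272479534132602}
```

View pics/scene0.png

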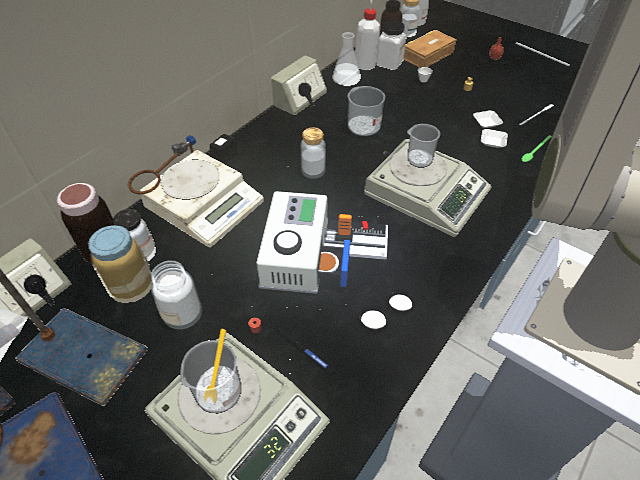

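View pics/side0.png

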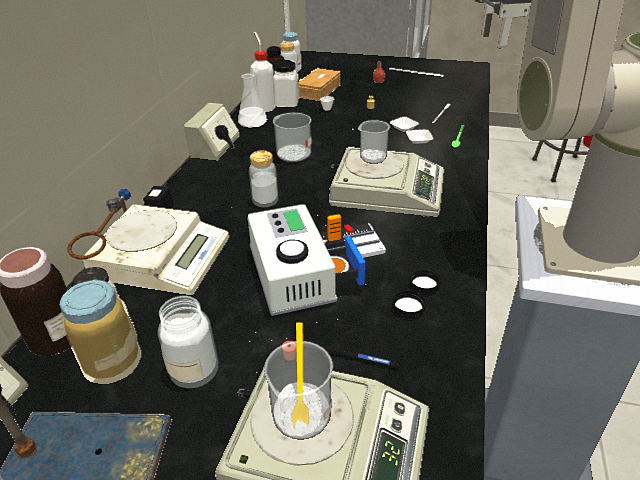

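The photometer is around (300,245) in scene and (290,255) in side. The blue panel is at (346,262) and (357,260), and the orange tab at (345,225) and (334,228). Next I'll enlarge both for corner picking.

Run:
```python
import cv2,numpy as np
a=cv2.imread('pics/scene0.png')[170:310,245:445]; b=cv2.imread('pics/side0.png')[190:330,235:435]
for n,i in(('ca',a),('cb',b)): cv2.imwrite(f'pics/{n}.png',cv2.resize(i,None,fx=4,fy=4,interpolation=cv2.INTER_CUBIC))
```

```text
(no output)
```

View pics/ca.png

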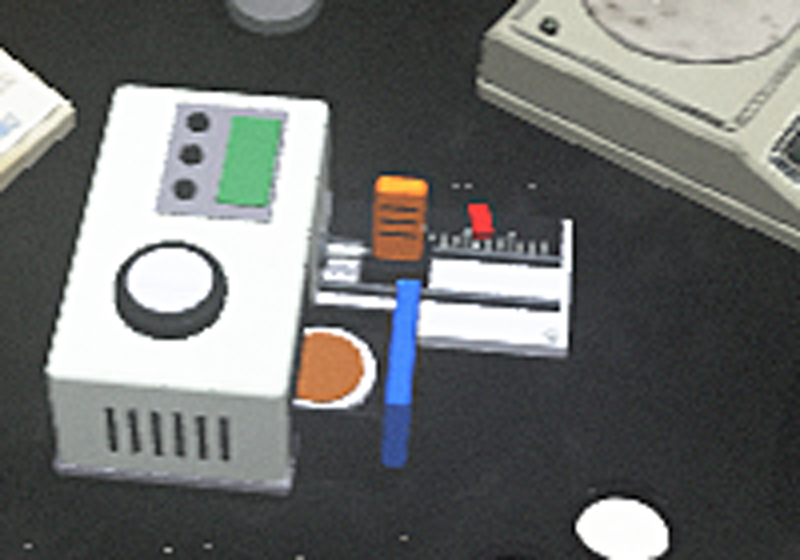

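View pics/cb.png

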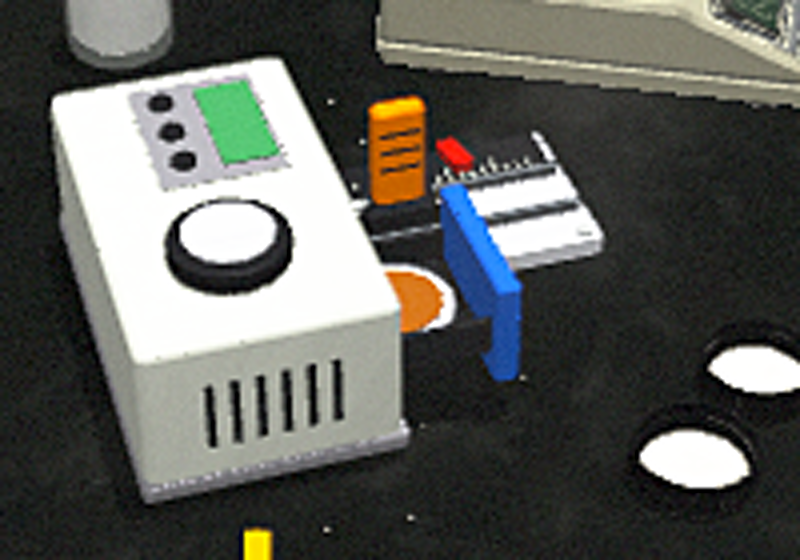

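```bash
cat > fit.py <<'E'
from h import *
from scipy.optimize import least_squares
np.set_printoptions(precision=4,suppress=True)
S=np.load('pics/scene0.png.npz');D=np.load('pics/side0.png.npz')
S,D=dict(S),dict(D)
a=lambda u,v:(u/4+245-.4,v/4+170-.4); b=lambda u,v:(u/4+235-.4,v/4+190-.4)
P=[(0,-.1,.088),(.115,-.1,.088),(.115,.1,.088),(0,.1,.088),(-.135,-.098,.012),(-.135,-.006,.012)]
ua=[a(328,101),a(118,85),a(50,373),a(290,395),a(571,221),a(569,347)]
ub=[b(281,57),b(52,97),b(140,362),b(400,308),b(540,133),b(603,240)]
def W(x,p):
    c,s=np.cos(x[2]),np.sin(x[2]); return np.array([x[0]+c*p[0]-s*p[1],x[1]+s*p[0]+c*p[1],p[2]])
def res(x): return np.concatenate([np.subtract(proj(c,W(x,p)),u) for c,us in((S,ua),(D,ub)) for p,u in zip(P,us)])
r=least_squares(res,[.6,0,0],loss='soft_l1'); x=r.x; np.save('pose.npy',x)
if __name__=='__main__':
    print(x,np.degrees(x[2]),res(x).reshape(2,-1,2))
    loc=lambda w:np.array([np.cos(x[2])*(w[0]-x[0])+np.sin(x[2])*(w[1]-x[1]),-np.sin(x[2])*(w[0]-x[0])+np.cos(x[2])*(w[1]-x[1]),w[2]])
    for n,c,u,z in [('drawR',S,a(421,283),.073),('drawL',S,a(411,405),.073),('drawR',D,b(465,187),.073),('drawL',D,b(520,290),.073),('band',S,a(481,218),.019),('band',D,b(455,152),.019),('tabtop',S,a(402,186),.083),('tabtop',D,b(398,108),.083),('capA',S,(373,320),.018),('capB',S,(400,302),.018),('stop',S,(254,325),.02)]:
        w=onz(c,*u,z); print(n,w,loc(w))
    for n,u,v in(('band',a(481,218),b(455,152)),):
        o1,d1=ray(S,*u);o2,d2=ray(D,*v);t=np.linalg.lstsq(np.c_[d1,-d2],o2-o1,rcond=None)[0];print(n,o1+d1*t[0],loc((o1+d1*t[0]+o2+d2*t[1])/2))
    for n,p in(('drawer home face',(-.024,.048,.046)),('tab',(-.042,-.046,.062))): print(n,W(x,p))
E
python3 fit.py
```

```text
[0.5158 0.1956 0.5422] 31.06689844947307 [[[ 0.7113 -0.945 ]
  [-0.6682 -0.9502]
  [-1.4441  0.729 ]
  [-0.2906  0.3992]
  [ 0.5202 -0.8283]
  [ 0.137  -0.0298]]

 [[ 0.3494 -0.6344]
  [-1.112  -0.0576]
  [-0.7878  0.695 ]
  [ 2.5265 -0.1667]
  [ 0.0199  0.2459]
  [ 1.1268 -0.4654]]]
drawR [0.4622 0.1763 0.073 ] [-0.0559  0.0111  0.073 ]
drawL [0.4224 0.2414 0.073 ] [-0.0564  0.0874  0.073 ]
drawR [0.4632 0.1756 0.073 ] [-0.0554  0.01    0.073 ]
drawL [0.4252 0.2422 0.073 ] [-0.0536  0.0866  0.073 ]
band [0.4878 0.0785 0.019 ] [-0.0844 -0.0859  0.019 ]
band [0.4885 0.0769 0.019 ] [-0.0847 -0.0876  0.019 ]
tabtop [0.5028 0.1359 0.083 ] [-0.0419 -0.0444  0.083 ]
tabtop [0.504  0.1349 0.083 ] [-0.0414 -0.0459  0.083 ]
capA [0.3398 0.2713 0.018 ] [-0.1117  0.1556  0.018 ]
capB [0.3206 0.2061 0.018 ] [-0.1618  0.1097  0.018 ]
stop [0.5093 0.4147 0.02  ] [0.1074 0.191  0.02  ]
band [0.4872 0.0795 0.0202] [-0.0842 -0.085   0.0205]
drawer home face [0.4705 0.2244 0.046 ]
tab [0.5036 0.1346 0.062 ]
```

```bash
cat > go.py <<'E'
import sys
from h import *
x=np.load('pose.npy'); np.set_printoptions(precision=4,suppress=True)
def inc(lx,ly,tipz,base=None):
    s=read_state(); R0=R.from_rotvec(s['orientation'])
    c,n=np.cos(x[2]),np.sin(x[2])
    p=np.array([x[0]+c*lx-n*ly,x[1]+n*lx+c*ly,tipz+.186])
    Rt=R.from_matrix(np.array([[c,n,0],[n,-c,0],[0,0,-1]]))
    print('inc',R0.inv().apply(p-s['tool_pos'])/.2,(R0.inv()*Rt).as_rotvec()/np.pi,'world',p)
    l=s['tool_pos']-[x[0],x[1],0]; print('local now',c*l[0]+n*l[1],-n*l[0]+c*l[1],s['tool_pos'][2]-.186,'F',s['force'],'t',s['t'],s['opening'],s['gripper_force'])
if __name__=='__main__': inc(*map(float,sys.argv[1:4]))
E
python3 go.py -.11 .048 .2
```

```text
inc [ 2.1782 -3.0359  0.0942] [-0.0005 -0.0001 -0.0425] world [0.3968 0.18   0.386 ]
local now -0.6225401959272775 -0.49586724336322174 0.21780355013221997 F [-0.0715 -0.0694  0.3742] t 0.1 0.09272479534132602 0.0
```

Call:
arm_command(
  increments=[
    [0.2,-0.2,0,0,0,-0.01],
    [0.4,-0.4,0,0,0,-0.02],
    [0.6,-0.6,0,0,0,-0.03],
    [0.8,-0.8,0,0,0,-0.04],
    [1,-1,0,0,0,-0.0425],
  ],
  fingers=1,
  force=20,
)

```text
t: 0.72
tool_pos: [0.3427, -0.2857, 0.4044]
orientation: [-3.026, -0.842, -0.0]
force: [0.4, -0.4, -0.2]
opening: 0.0478
gripper_force: 0.0
```

```bash
python3 go.py -.11 .048 .2
```

```text
inc [ 1.4339 -1.8547  0.0927] [-0.0001 -0.      0.0001] world [0.3968 0.18   0.386 ]
local now -0.39667278721210203 -0.3230225571950078 0.21838138545822888 F [ 0.3679 -0.3605 -0.2162] t 0.725 0.04777307836745528 0.0
```

Call:
arm_command(
  increments=[
    [0.16,-0.2,0,0,0,0],
    [0.32,-0.4,0,0,0,0],
    [0.48,-0.6,0,0,0,0],
    [0.64,-0.8,0,0,0,0],
    [0.77,-0.99,0,0,0,0],
  ],
)

```text
t: 1.35
tool_pos: [0.372, -0.0367, 0.4045]
orientation: [-3.027, -0.842, -0.0]
force: [0.3, 0.8, -0.5]
opening: 0.0011
gripper_force: 0.0
```

```bash
python3 go.py -.11 .048 .12
```

```text
inc [ 0.6657 -0.8638  0.4927] [-0.0001 -0.      0.0001] world [0.3968 0.18   0.306 ]
local now -0.2430964727216689 -0.12482208776059807 0.21848717011733626 F [ 0.2985  0.8224 -0.4662] t 1.35 0.0010874958371690788 0.0
```

Call:
arm_command(
  increments=[
    [0.16,-0.2,0,0,0,0],
    [0.32,-0.4,0.1,0,0,0],
    [0.46,-0.6,0.2,0,0,0],
    [0.6,-0.78,0.35,0,0,0],
    [0.665,-0.865,0.5,0,0,0],
  ],
)

```text
t: 1.98
tool_pos: [0.3965, 0.1805, 0.3037]
orientation: [-3.026, -0.845, -0.0]
force: [0.3, -0.6, -0.5]
opening: 0.0003
gripper_force: 0.0
```

```bash
python3 go.py -.11 .048 .04; python3 -c "
from h import *
c=shot('wrist','w1.png')"
```

```text
inc [0.0002 0.0031 0.3884] [-0.0001 -0.0001  0.0008] world [0.3968 0.18   0.226 ]
local now -0.11005698450099576 0.04859046140038299 0.11768723763351813 F [ 0.2608 -0.6483 -0.502 ] t 1.975 0.0003170031029317968 0.0
```

View pics/w1.png

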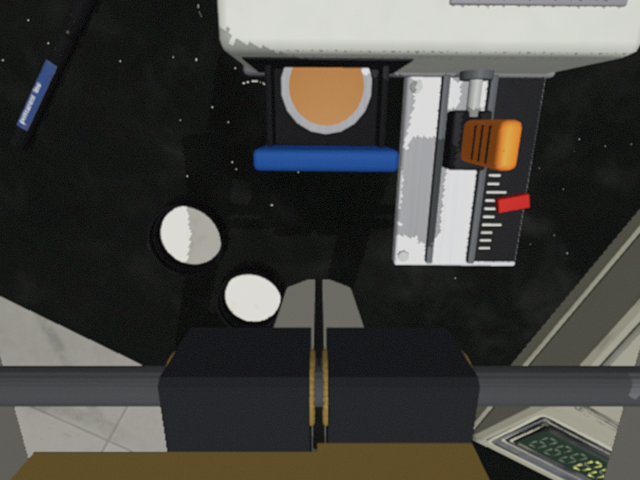

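The wrist view shows the closed fingertips at (320,285), lined up with the blue panel at (325,160). The band is at (513,203). Now I'll lower and push.

Call:
arm_command(
  increments=[
    [0,0,0.2,0,0,0],
    [0,0,0.39,0,0,0],
    [0.1,0,0.39,0,0,0],
    [0.2,0,0.39,0,0,0],
    [0.3,0,0.39,0,0,0],
  ],
)

```text
t: 2.65
tool_pos: [0.4483, 0.2089, 0.2264]
orientation: [3.026, 0.841, -0.004]
force: [-2.9, -3.4, 3.1]
opening: 0.0004
gripper_force: 1.9
```

Call:
arm_command(
  increments=[
    [0.02,0,0,0,0,0],
    [0.03,0,0,0,0,0],
    [0.04,0,0,0,0,0],
    [0.05,0,0,0,0,0],
    [0.05,0,0,0,0,0],
  ],
)

```text
t: 3.28
tool_pos: [0.4567, 0.2144, 0.2266]
orientation: [-3.027, -0.841, 0.0]
force: [-1.7, -3.1, 0.1]
opening: 0.0006
gripper_force: 1.2
```

```bash
python3 go.py -.032 .048 .04
```

```text
inc [ 0.0449 -0.0071  0.0032] [-0.      0.0001  0.    ] world [0.4636 0.2202 0.226 ]
local now -0.04098164263665766 0.04657927105925138 0.04063631251196409 F [-1.688  -3.088   0.0614] t 3.275 0.0006023374853810952 1.164565421640873
```

Sliding. Creeping further to the stop.

Call:
arm_command(
  increments=[
    [0.015,0,0,0,0,0],
    [0.025,0,0,0,0,0],
    [0.035,0,0,0,0,0],
    [0.04,0,0,0,0,0],
    [0.04,0,0,0,0,0],
  ],
)

```text
t: 3.9
tool_pos: [0.4638, 0.2188, 0.2267]
orientation: [-3.027, -0.842, -0.0]
force: [-1.3, -2.0, -1.0]
opening: 0.0004
gripper_force: 0.8
```

Call:
arm_command(
  increments=[
    [0.01,0,0,0,0,0],
    [0.015,0,0,0,0,0],
    [0.02,0,0,0,0,0],
    [0.025,0,0,0,0,0],
    [0.025,0,0,0,0,0],
  ],
)

```text
t: 4.53
tool_pos: [0.4681, 0.2213, 0.2268]
orientation: [-3.027, -0.841, -0.0]
force: [-1.8, -0.8, -1.1]
opening: 0.0004
gripper_force: 0.8
```

```bash
python3 go.py -.032 .048 .04
```

```text
inc [-0.0217 -0.0069  0.0038] [-0.     -0.0001  0.    ] world [0.4636 0.2202 0.226 ]
local now -0.027654182901750767 0.04662662559991238 0.04076896212905118 F [-1.8363 -0.8451 -1.0567] t 4.525 0.000393898625116601 0.7847012020647526
```

Call:
arm_command(
  increments=[
    [0.007,0,0,0,0,0],
    [0.014,0,0,0,0,0],
    [0.02,0,0,0,0,0],
    [0.025,0,0,0,0,0],
    [0.025,0,0,0,0,0],
  ],
)

```text
t: 5.15
tool_pos: [0.4724, 0.2239, 0.2268]
orientation: [-3.027, -0.841, -0.0]
force: [-2.6, -0.8, -0.7]
opening: 0.0003
gripper_force: 0.7
```

```bash
python3 go.py -.032 .048 .04; python3 -c "
from h import *
c=shot('side','s2.png');i=c['image'][190:330,235:435,::-1]
d=shot('wrist','w2.png')['image'][:,:,::-1]
cv2.imwrite('pics/m2.png',np.hstack([cv2.resize(i,(400,300),interpolation=2),cv2.resize(d,(400,300))]))"
```

```text
inc [-0.0467 -0.007   0.0038] [-0.     -0.0001  0.    ] world [0.4636 0.2202 0.226 ]
local now -0.02265576821392437 0.04660082200494896 0.040760342514020276 F [-2.6084 -0.7591 -0.7303] t 5.15 0.000272489956473595 0.7265918701887131
```

View pics/m2.png

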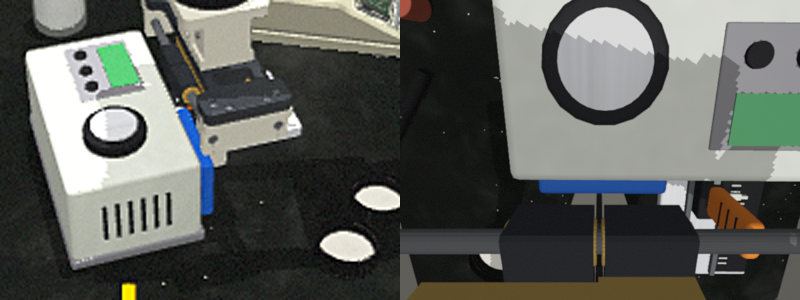

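The panel is nearly against the housing (left half around (200,170)) with a small gap left, and the force is still only friction. I'll push on to the stop.

Call:
arm_command(
  increments=[
    [0.007,0,0,0,0,0],
    [0.014,0,0,0,0,0],
    [0.02,0,0,0,0,0],
    [0.025,0,0,0,0,0],
    [0.025,0,0,0,0,0],
  ],
)

```text
t: 5.88
tool_pos: [0.4755, 0.2257, 0.2267]
orientation: [3.026, 0.841, -0.008]
force: [-12.5, -7.4, 10.9]
opening: 0.0003
gripper_force: 7.8
```

Call:
arm_command(
  increments=[
    [0.004,0,0,0,0,0],
    [0.008,0,0,0,0,0],
    [0.008,0,0,0,0,0],
    [0.008,0,0,0,0,0],
    [0.008,0,0,0,0,0],
  ],
)

```text
t: 6.5
tool_pos: [0.476, 0.226, 0.2264]
orientation: [3.025, 0.841, -0.013]
force: [-21.2, -12.2, 17.6]
opening: 0.0003
gripper_force: 11.9
```

```bash
python3 go.py -.1 .048 .04
```

```text
inc [-0.4078 -0.0072  0.0054] [-0.0001  0.0026  0.    ] world [0.4054 0.1852 0.226 ]
local now -0.018441899545726233 0.046563575482285124 0.04040498537790946 F [-21.1802 -12.1514  17.5896] t 6.5 0.0003319186303766523 11.90707303583622
```

Call:
arm_command(
  increments=[
    [-0.2,0,0,0,0,0],
    [-0.3,0,-0.1,0,0,0],
    [-0.3,0,-0.35,0,0,0],
    [-0.3,0.2,-0.5,0,0,0],
    [-0.25,0.45,-0.5,0,0,0],
  ],
  fingers=0,
)

```text
t: 7.12
tool_pos: [0.4833, 0.1243, 0.3313]
orientation: [3.025, 0.844, 0.014]
force: [1.2, -0.1, -1.2]
opening: 0.0444
gripper_force: 0.0
```

```bash
python3 go.py -.042 -.046 .12; python3 -c "
from h import *
d=shot('wrist','w3.png')"
```

```text
inc [0.1123 0.0081 0.1273] [ 0.001  -0.0026  0.0007] world [0.5036 0.1346 0.306 ]
local now -0.06467632175736224 -0.044353090121155354 0.14526562426987533 F [ 1.1965 -0.0674 -1.1645] t 7.125 0.04443029401562324 0.0
```

View pics/w3.png

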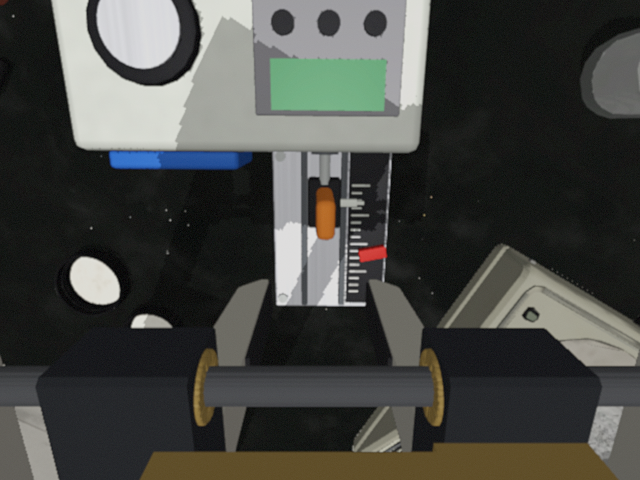

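The drawer is home. The tab is at (325,213), the pointer tip at (362,203) and the band at (373,254). The tab sits midway between the open fingers.

Run:
```python
from h import *
x=np.load('pose.npy');c=dict(np.load('pics/w3.png.npz'))
hsv=cv2.cvtColor(c['image'],cv2.COLOR_RGB2HSV)
m=((hsv[...,0]<5)|(hsv[...,0]>174))&(hsv[...,1]>170)&(hsv[...,2]>120); m[:220]=0;m[290:]=0
v,u=np.nonzero(m); print(u.mean(),v.mean(),len(u),u.min(),u.max(),v.min(),v.max())
def loc(w):
    d=w-[x[0],x[1],0]; C,n=np.cos(x[2]),np.sin(x[2]); return C*d[0]+n*d[1],-n*d[0]+C*d[1],w[2]
print(loc(onz(c,u.mean(),v.mean(),.019)),loc(onz(c,362,203,.022)),loc(onz(c,325,230,.083)))
```

```text
372.084375 253.503125 320 358 386 246 261
(np.float64(-0.08420225486782047), np.float64(-0.08822133176309715), np.float64(0.019000000000000017)) (np.float64(-0.04214306688255822), np.float64(-0.07829620913928391), np.float64(0.02200000000000002)) (np.float64(-0.04701252172243417), np.float64(-0.04854856562170358), np.float64(0.08300000000000002))
```

Call:
arm_command(
  increments=[
    [0.1,0,0,0,0,0],
    [0.11,0.01,0.1,0,-0.003,0],
    [0.11,0.01,0.25,0,-0.003,0],
    [0.11,0.01,0.4,0,-0.003,0],
    [0.11,0.01,0.51,0,-0.003,0],
  ],
)

```text
t: 7.8
tool_pos: [0.4999, 0.1339, 0.2216]
orientation: [3.024, 0.842, -0.019]
force: [0.7, 0.7, 0.4]
opening: 0.0462
gripper_force: 0.0
```

```bash
python3 go.py -.042 -.046 .043
```

```text
inc [ 0.017   0.0064 -0.0371] [-0.0003  0.004   0.0003] world [0.5036 0.1346 0.229 ]
local now -0.04549347424891858 -0.04470743151483742 0.03562097523550656 F [0.7399 0.6543 0.3658] t 7.8 0.046189143222334125 0.0
```

Call:
arm_command(
  increments=[
    [0.017,0.006,-0.03,0,0.004,0],
    [0.017,0.006,-0.03,0,0.004,0],
    [0.017,0.006,-0.03,0,0.004,0],
    [0.017,0.006,-0.03,0,0.004,0],
    [0.017,0.006,-0.03,0,0.004,0],
  ],
  fingers=1,
  force=35,
)

```text
t: 8.43
tool_pos: [0.5063, 0.1334, 0.232]
orientation: [3.024, 0.84, 0.01]
force: [5.6, -9.0, -0.5]
opening: 0.0117
gripper_force: 35.0
```

```bash
python3 go.py -.0845 -.046 .043
```

```text
inc [-0.2211 -0.0119  0.0135] [ 0.0014 -0.0017 -0.0001] world [0.4672 0.1126 0.229 ]
local now -0.04029321794869495 -0.0483843872758353 0.04595632254826423 F [ 5.5702 -9.0313 -0.5342] t 8.425 0.011695824647303742 34.99705642461777
```

Call:
arm_command(
  increments=[
    [-0.04,0.006,0,0,0,0],
    [-0.09,0.006,0,0,0,0],
    [-0.14,0.006,0,0,0,0],
    [-0.18,0.006,0,0,0,0],
    [-0.21,0.006,0,0,0,0],
  ],
)

```text
t: 9.05
tool_pos: [0.4709, 0.1118, 0.232]
orientation: [3.027, 0.841, 0.013]
force: [8.6, -0.0, -4.1]
opening: 0.0121
gripper_force: 35.0
```

Call:
arm_command(
  increments=[
    [0,0,0,0,0,0],
    [0,0,0,0,0,0],
    [0,0,0,0,0,0],
    [0,0,0,0,0,0],
    [0,0,0,0,0,0],
  ],
)

```text
t: 9.68
tool_pos: [0.4711, 0.1119, 0.232]
orientation: [3.027, 0.841, 0.013]
force: [8.4, 0.3, -3.5]
opening: 0.0118
gripper_force: 35.0
```

```bash
python3 go.py -.0845 -.046 .043; python3 -c "
from h import *
for n,(u,v) in(('wrist',(220,150)),('scene',(300,190)),('side',(290,190))):
    d=shot(n,n[0]+'4.png')['image'][:,:,::-1]
    cv2.imwrite('pics/c%s4.png'%n[0],d[v:v+150,u:u+200])
cv2.imwrite('pics/m4.png',np.hstack([cv2.resize(cv2.imread('pics/c%s4.png'%k)[:,:130 if k!='w' else 200],None,fx=1.73,fy=3,interpolation=2) if 0 else cv2.resize(cv2.imread('pics/c%s4.png'%k),(400,300),interpolation=2) for k in 'sw']))"; ls pics
```

```text
inc [-0.0152 -0.0132  0.0147] [ 0.0008 -0.0026 -0.0001] world [0.4672 0.1126 0.229 ]
local now -0.0814792326394388 -0.04863153717344397 0.04597799316391704 F [ 8.3875  0.3143 -3.4986] t 9.675 0.011763299427440274 34.994314312934875
ca.png
cb.png
cs4.png
cw4.png
m2.png
m4.png
s2.png
s2.png.npz
s4.png
s4.png.npz
scene0.png
scene0.png.npz
side0.png
side0.png.npz
w1.png
w1.png.npz
w2.png
w2.png.npz
w3.png
w3.png.npz
w4.png
w4.png.npz
```

View pics/w4.png

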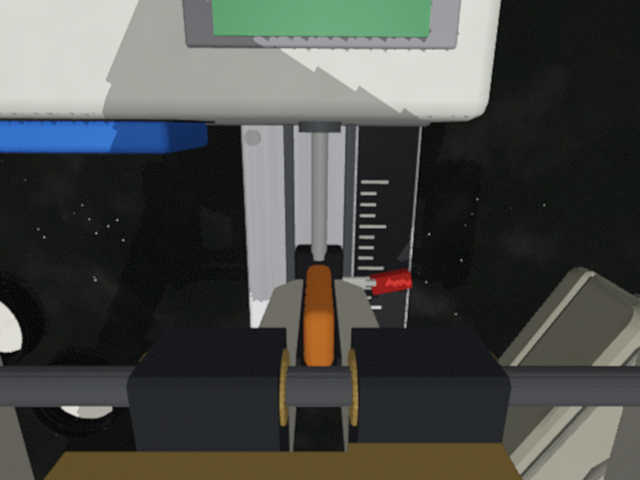

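The white pointer tip at about (372,283) meets the red band at (391,281). Now the offset in numbers.

Run:
```python
from h import *
x=np.load('pose.npy');c=dict(np.load('pics/w4.png.npz'))
hsv=cv2.cvtColor(c['image'],cv2.COLOR_RGB2HSV)
def loc(w):
    d=w-[x[0],x[1],0]; C,n=np.cos(x[2]),np.sin(x[2]); return np.round([C*d[0]+n*d[1],-n*d[0]+C*d[1],w[2]],4)
m=((hsv[...,0]<6)|(hsv[...,0]>174))&(hsv[...,1]>170)&(hsv[...,2]>90); m[:250]=0;m[310:]=0;m[:,:355]=0
v,u=np.nonzero(m); print(u.mean(),v.mean(),len(u),u.min(),u.max(),v.min(),v.max())
print('band',loc(onz(c,u.mean(),v.mean(),.019)),[loc(onz(c,a,b,.019)) for a,b in cv2.boxPoints(cv2.minAreaRect(np.c_[u,v].astype(np.float32)))])
w=(hsv[...,1]<60)&(hsv[...,2]>120); w[:274]=0;w[292:]=0;w[:,:346]=0;w[:,378:]=0
for cc in range(350,376,4):
    r=np.nonzero(w[:,cc])[0]
    if len(r): print(cc,r.min(),r.max(),loc(onz(c,cc,r.mean(),.022)))
```

```text
391.8948824343015 281.6182572614108 723 371 411 270 294
band [-0.0834 -0.0886  0.019 ] [array([-0.0798, -0.076 ,  0.019 ]), array([-0.0756, -0.0974,  0.019 ]), array([-0.087 , -0.1001,  0.019 ]), array([-0.0913, -0.0784,  0.019 ])]
350 277 283 [-0.0812 -0.0654  0.022 ]
354 278 284 [-0.0818 -0.0676  0.022 ]
358 277 286 [-0.0821 -0.0697  0.022 ]
362 277 288 [-0.0826 -0.0719  0.022 ]
366 277 288 [-0.0825 -0.074   0.022 ]
370 281 288 [-0.0837 -0.0762  0.022 ]
374 280 285 [-0.0827 -0.0783  0.022 ]
```

Call:
arm_command(
  increments=[
    [-0.004,0,0,0,0,0],
    [-0.007,0,0,0,0,0],
    [-0.007,0,0,0,0,0],
    [-0.007,0,0,0,0,0],
    [-0.007,0,0,0,0,0],
  ],
)

```text
t: 10.45
tool_pos: [0.4699, 0.1112, 0.232]
orientation: [3.027, 0.841, 0.013]
force: [8.5, -0.5, -4.3]
opening: 0.0119
gripper_force: 35.0
```

Call:
arm_command(
  increments=[
    [0,0,0,0,0,0],
    [0,0,0,0,0,0],
    [0,0,0,0,0,0],
    [0,0,0,0,0,0],
    [0,0,0,0,0,0],
  ],
)

```text
t: 11.08
tool_pos: [0.47, 0.1112, 0.232]
orientation: [3.027, 0.841, 0.013]
force: [8.3, 0.1, -3.6]
opening: 0.012
gripper_force: 35.0
```

```bash
python3 -c "
from h import *
d=shot('wrist','w5.png')['image'][:,:,::-1]
cv2.imwrite('pics/c5.png',cv2.resize(d[220:340,240:440],None,fx=4,fy=4,interpolation=2))"
```

```text
(no output)
```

View pics/c5.png

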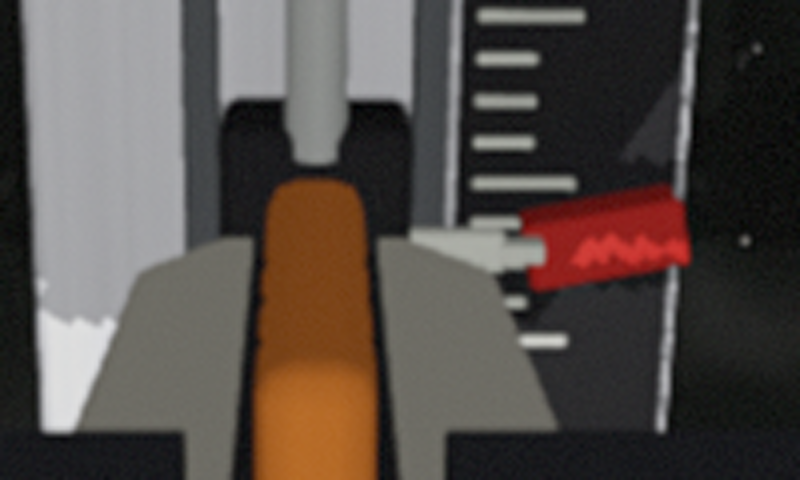

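The pointer tip at crop (540,250) lies inside the red band, about 1 mm from its middle line, and the drawer is home. I'm handing in.

```bash
python3 -c "
from plant import *
print(close_job())"
```

```text
the job is handed in; nothing more can be done
None
```

I pushed the blue drawer home to its stop, then pulled the shutter out until the pointer stood within about 1 mm of the red band's middle line, and handed the job in at about 11 s, still gripping the tab at 35 N; the judge returned no verdict.

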